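Airbrush air to full: two-stage lever, then start

ROBOT

A 6-joint arm with a two-finger parallel gripper is mounted at the origin on the work surface; the furniture and walls round the work are solid. World frame = base frame: x ahead of the robot, y to its left, z up, the work surface at z = 0. Lengths are in m, angles in rad, forces in N, time in s.
With the tool pointing down it reaches from about 0.375 to 0.9 m from the base axis. Payload 3.1 kg.
Tool frame: the origin (TCP) lies midway between the tips of the shut fingers; the grasp point (between the pads) lies grip_point_offset behind it (grip_point_offset is the distance from the TCP to the grasp point, in m); y points along the fingers, z is the direction in which the jaws open and shut, and the axes are right-handed (so a half turn about y gives the same grasp; the last joint's range is limited). The gripper opens to 87 mm and grips with 3 to 60 N. Pads are 19 mm wide; open, the fingers measure 117 mm over their backs; the gripper's body (75 mm by 190 mm) begins 51 mm behind the grasp point.
Start: joints at [-1.52, 0.527, 1.433, -0, 1.181, -0.178], TCP at [0.142, -0.609, 0.223] pointing down, gripper open.
Joint ranges: [-3.08, 3.08], [-0.75, 2.2], [0.22, 2.44], [-1.43, 4.57], [0, 2.65], [-2.85, 2.85]. Speed limits (rad/s): [2.79, 2.79, 3.14, 3.14, 3.14, 3.14].

INTERFACE

Orientations are given as a unit quaternion [x, y, z, w].
In Python, from rig import * gives the robot as it stands.
- The arm moves only by the tool jog_arm, never from a script. Its argument "increments" is a list that holds one entry, the list of rows, each a list of 7 numbers: the turn, a rotation vector about the world's x, y, z in degrees, then the shift along the world's x, y, z in m, then the closure, from -1 (fully open) to 1 (shut), so that 0 is half open. In form: [[[rx, ry, rz, x, y, z, jaw], ...]]. A call has 1 to 8 rows; each row is the pose to reach, as a shift and turn from the pose measured when the call began; what a row does not reach only later rows make up. A row lasts 1/10 s, in which the tool goes at most 50 mm and 8.59 degrees, less where a joint would pass 70% of its speed; a pose out of reach is approached as far as the arm can. A call with a gripper value outside its range is refused whole. The fingers move at their own pace and stop on an object; "squeeze" is the grip in N (left out, the last holds). Time passes only in rows, so rows that repeat a pose let the fingers close. It gives the time, the measured TCP pose, the force and the opening at its end, in the units of the state.
- get_obs(): the state, without advancing time (a new reading comes with each control period).
- camera(name): name is "side" or "top" or "wrist"; returns the picture (384x512x3 uint8, red, green, blue); there is no depth.
- camera_info(name): a dict with "K" (3x3 intrinsics, pixels), "R" (3x3) and "t" (3): a world point X has camera coordinates R X + t. Camera axes: x right, y down, z forward; pixel columns grow to the right and rows downward; lengths in m; the calibration is good to about 2 mm. The wrist camera is an equidistant fisheye: a pixel r from the principal point sees the ray r / f radians off the axis. A picture is of the moment at which its call begins: read the wrist's pose just before it. camera_info takes no time and is no camera call; for the wrist camera it gives the pose at the moment of the call.
- hand_in(): hands the job in, once; it reports no verdict.
The state is a dict: "time": time; "q": joint angles; "joint_velocities": joint speeds; "joint_torque": joint torques, N m; "position": TCP position; "tool_rot": TCP orientation; "ft_force": force on the tool from outside, world axes, zero at the start; "moment": the same for the moment, N m; "grip_width": finger opening in m.
Only numpy, scipy, OpenCV 4.12 (cv2) and the standard library are available. Lean on these libraries where they do the work, as an engineer would, in place of code of your own. Each camera call takes 0.05 s, during which the arm holds its last target.

TASK

Two grey air control boxes stand on the table; use only the one whose lever ends in a crossbar, not the one with the ball knob. With shut fingertips, push the crossbar lever gently away from the button, past the click at its half-way notch and right on to its far stop so that it stays there, and only then press the round button on the same box fully down and let it come up. Only push: do not grip or lift anything, leave both boxes standing where they are, and leave the other box's lever and button and the things round about alone.

Things in the scene. Friction and masses are not known exactly. Their poses are not given: they have to be found in the camera images.
- barbox: Grey control box with the CROSSBAR lever, standing loose on four rubber feet, 4 kg, 110 (x) x 200 (y) x 75 mm high. Origin: centre of its underside; z up. The lever stands in a slot on the +y part of its top and swings in the box's y-z plane; the button is on the -y part of the top. Three marks beside the slot, growing longer, show off, half and full.
- barbox_handle: The crossbar lever itself (stem and bar); its origin lies on its pivot, inside the box at box frame (0, +30, 35) mm, and it turns about the box's x. Sprung humps at 0.25 and 0.71 rad take 7 and 9 N at the crossbar; short of a hump it drops back, past it it drops on and stays. It bears at most 35 N from the fingers: push it, do not grip it.
- barbox_grip (a point): Centre of the crossbar (moves with the lever), 110 mm from the pivot. The bar is black, 16 mm thick and 64 mm long along the box's x, on a 10 mm steel stem. At off it is 50 mm to the -y side of the pivot and 133 mm above the table; upright it is 145 mm up; at the far stop it is 50 mm to the +y side and 133 mm up.
- barbox_lever (a joint): Angle of the crossbar lever, rad: 0 to 0.06 = off, with a little play (leaning to the box's -y, towards the button), about 0.48 = half-way notch (upright), about 0.94 = at the far stop (leaning to +y). It is pushed towards the box's +y. The far stop is cushioned: pressed on with 5 to 12 N it gives up to 0.1 rad more, and comes back when let go.
- barbox_button_top (a point): Centre of the top face of the round black button (26 mm across) of the crossbar box; box frame (0, -68, 97) mm when up.
- barbox_button (a joint): How far that button is pressed, m: 0 up, 0.006 fully down (about 5 N); springs back when let go.
- ballbox: The other grey control box, the same in all but its lever, which ends in a ball knob 30 mm across. To be left alone. Same frame and sizes as the first; either box may be the left one.
- ballbox_lever (a joint): Angle of the ball-knob lever, rad, 0 = off; same travel and notches. To be left alone.
- ballbox_button (a joint): How far the other box's button is pressed, m. To be left alone.
- eraser: Small eraser 25x43x15 mm lying between the boxes (bystander; origin under its centre).
- ink_bottle: Small black ink bottle 42x43x60 mm, standing between the boxes (bystander; origin under its centre).
- sanding_block: Wooden block 57x112x34 mm to the left of the boxes (bystander; origin under its centre).

How it is judged:
On the way, in this order (a step that is already met when the one before it is completed fails the run):
1. the crossbar lever is past its half-way notch and at its far stop (value of joint barbox_lever above 0.88 rad), for 0.2 s.
2. the button of that box is pressed fully down, with the lever at its far stop (value of joint barbox_button above 0.0045 m and value of joint barbox_lever above 0.88 rad), for 0.05 s.
At the end, for the whole second after the job is handed in: The crossbar lever rests at its far stop (over 0.88 of 0.95 rad), its button has come up again (under 1.5 mm), both boxes stand within 20 mm of where they stood, level, the ball-knob lever is still at off (under 0.12 rad), and each bystander is within 25 mm of its start (value of joint barbox_lever above 0.88 rad and velocity of joint barbox_lever below 0.05 rad/s and value of joint barbox_button below 0.0015 m and distance of each of barbox, ballbox from where it was at the start of the episode below 0.02 m and angle between barbox's own z axis and vertical below 0.05 rad and value of joint ballbox_lever below 0.12 rad and distance of each of eraser, ink_bottle, sanding_block from where it was at the start of the episode below 0.025 m); the robot touches nothing.
It fails at once if the button is pressed before the lever is at its far stop (value of joint barbox_button above 0.003 m and value of joint barbox_lever below 0.85 rad).
It fails at once if the other box's lever or button is worked (value of joint ballbox_lever above 0.2 rad or value of joint ballbox_button above 0.003 m).
It fails at once if a box is lifted, tipped or shoved out of its place (over 20 mm) (height (world z) of any of barbox, ballbox above 0.012 m or angle between any of barbox, ballbox's own z axis and vertical above 0.12 rad or distance of any of barbox, ballbox from where it was at the start of the episode above 0.02 m).
It fails at once if the lever is gripped or forced (over 35 N from the fingers) instead of gently pushed (contact force between the fingers and barbox_handle above 35 N).
It fails at once if a bystander is pushed, carried or knocked over (over 25 mm, or lifted 12 mm) (distance of any of eraser, ink_bottle, sanding_block from where it was at the start of the episode above 0.025 m or height (world z) of any of eraser, ink_bottle, sanding_block above 0.012 m).
It also fails if it takes over 48 s, if anything falls off the work surface, if the arm or the gripper's body presses on something with over 40 N, if the wrist force passes 120 N, or if a joint passes its speed limit or range.

## Working session

There is one attempt and no reset: what is moved stays moved. The work goes in short steps, Python scripts to look and compute and a tool call to move; the robot and the scene stay as the last step left them, time stands still between calls to the robot, and variables do not carry over. Pictures are saved under pics/ and viewed, and the job is handed in when it is done.

Besides the shell and the picture viewer there is one more tool, called after "Request:" as name(argument=value, ...) on one line, values as JSON. jog_arm: Moves the arm, as the interface text tells. Its arguments: {"type":"object","properties":{"increments":{"type":"array","items":{"type":"array","items":{"type":"array","items":{"type":"number"}}}},"squeeze":{"type":"number"}},"required":["increments"]}

```bash
mkdir -p pics; ls; python3 - <<'E'
from rig import *
import cv2
o=get_obs(); print({k:o[k] for k in o if k in('time','position','tool_rot','grip_width','ft_force')})
for n in ['top','side']:
    im=camera(n); cv2.imwrite(f'pics/{n}0.png',cv2.cvtColor(im,cv2.COLOR_RGB2BGR)); i=camera_info(n); print(n,i)
E
```

```text
pics
{'time': 0.0, 'position': array([ 0.14234052, -0.60781599,  0.22158076]), 'tool_rot': array([-0.08102631,  0.70320845, -0.70167914,  0.081111  ]), 'ft_force': array([-0.08353473, -0.04048257,  0.32035181]), 'grip_width': 0.08705817123931944}
top {'K': array([[471.13380061,   0.        , 260.81425492],
       [  0.        , 471.13380061, 196.00618957],
       [  0.        ,   0.        ,   1.        ]]), 'R': array([[-0.00400607, -0.99998046, -0.00479954],
       [-0.99544152,  0.00444515, -0.09527028],
       [ 0.09528975,  0.00439601, -0.99543987]]), 't': array([0.0367526 , 0.42841363, 1.24785755])}
side {'K': array([[350.28667248,   0.        , 261.54735364],
       [  0.        , 350.28667248, 192.01642483],
       [  0.        ,   0.        ,   1.        ]]), 'R': array([[-0.90070118, -0.43437087,  0.00770328],
       [-0.21546504,  0.43124566, -0.87612898],
       [ 0.3772429 , -0.79079019, -0.48201521]]), 't': array([0.3882033 , 0.17524473, 1.00882491])}
```

View pics/top0.png

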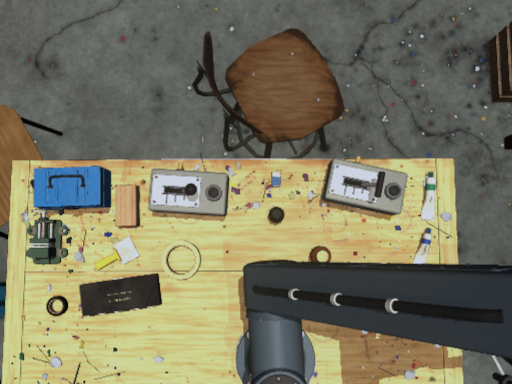

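View pics/side0.png

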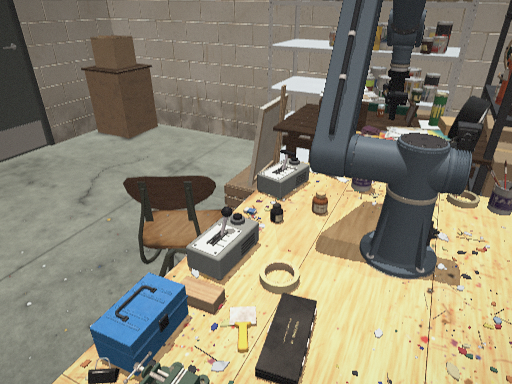

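The crossbar box is the right-hand one in the top view (about 365,187), with its button at about (394,190). The ball-knob box is on the left at (188,192). I'll enlarge the crossbar box.

```bash
python3 - <<'E'
import cv2
im=cv2.imread('pics/top0.png')[150:222,315:415]
cv2.imwrite('pics/top0c.png',cv2.resize(im,None,fx=8,fy=8,interpolation=cv2.INTER_CUBIC))
im=cv2.imread('pics/side0.png')[145:205,245:325]
cv2.imwrite('pics/side0c.png',cv2.resize(im,None,fx=8,fy=8,interpolation=cv2.INTER_CUBIC))
E
```

```text
(no output)
```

View pics/top0c.png

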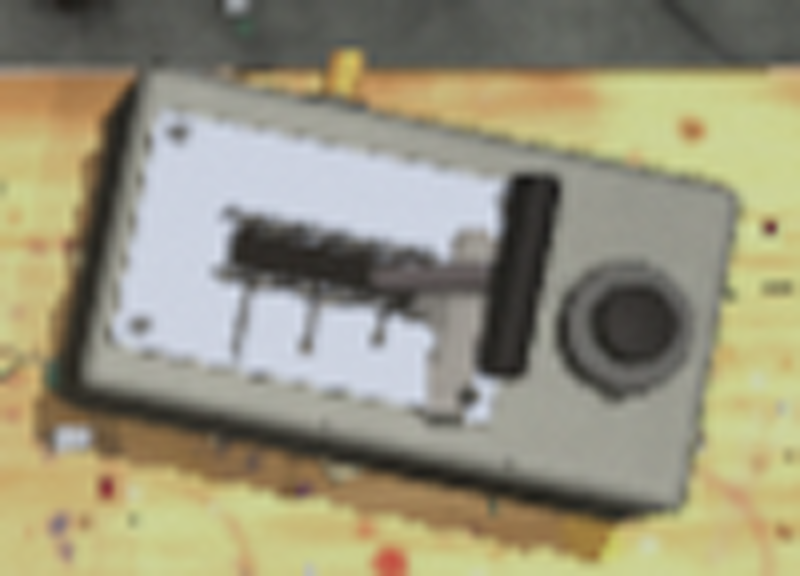

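View pics/side0c.png

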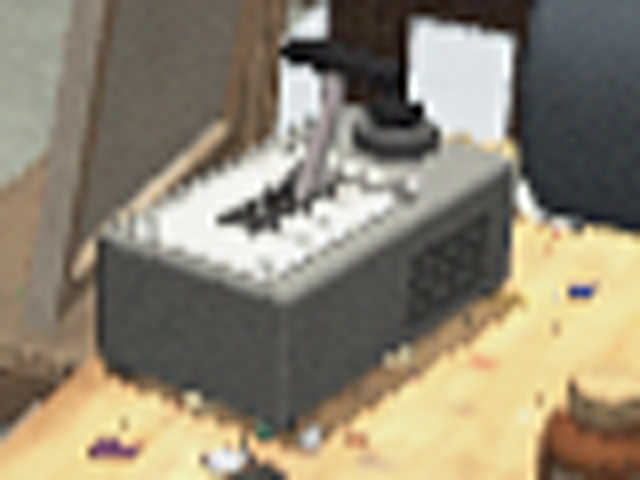

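```bash
cat > h.py <<'E'
import numpy as np
def ray(info,uv,z):
    K,R,t=info['K'],info['R'],info['t']
    d=R.T@np.linalg.solve(K,[uv[0],uv[1],1]); c=-R.T@t
    return c+d*(z-c[2])/d[2]
def proj(info,X):
    x=info['K']@(info['R']@X+info['t']); return x[:2]/x[2]
E
python3 - <<'E'
from rig import *; from h import *
from scipy.optimize import least_squares
i=camera_info('top')
f=lambda u,v:np.array([315+(u+.5)/8-.5,150+(v+.5)/8-.5])
pts=[((147,70),(.055,.1,.075)),((738,190),(.055,-.1,.075)),((683,510),(-.055,-.1,.075)),((80,385),(-.055,.1,.075)),((635,322),(0,-.068,.097)),((518,276),(0,-.02,.133))]
for p,b in pts: print(p,ray(i,f(*p),b[2]).round(4))
def res(s):
    c,sn=np.cos(s[2]),np.sin(s[2]); r=[]
    for p,b in pts:
        X=np.array([s[0]+c*b[0]-sn*b[1],s[1]+sn*b[0]+c*b[1],b[2]]); r+=list(proj(i,X)-f(*p))
    return np.array(r)
for s0 in (0,):
    s=least_squares(res,[.67,-.2,s0],loss='soft_l1'); print(s.x,np.degrees(s.x[2]),res(s.x).round(2))
    x,y,a=s.x
    for b in [(0,-.068),(0,-.02),(0,.03),(0,.08)]: print(b,x+np.cos(a)*b[0]-np.sin(a)*b[1],y+np.sin(a)*b[0]+np.cos(a)*b[1])
o=get_obs(); from scipy.spatial.transform import Rotation as Rn
print(Rn.from_quat(o['tool_rot']).as_matrix().round(3))
E
```

```text
(147, 70) [ 0.5207 -0.1528  0.075 ]
(738, 190) [ 0.4806 -0.3428  0.075 ]
(683, 510) [ 0.3772 -0.3218  0.075 ]
(80, 385) [ 0.4183 -0.1293  0.075 ]
(635, 322) [ 0.4355 -0.3021  0.097 ]
(518, 276) [ 0.446  -0.2566  0.133 ]
[ 0.44971746 -0.23660376 -0.21300343] -12.204197360331884 [-0.91 -1.47  1.2  -0.68  0.4   0.92 -0.81  0.46  0.38  0.05 -0.19  0.19]
(0, -0.068) 0.4353425057920232 -0.3030669857183525
(0, -0.02) 0.4454895329529035 -0.25615176601518624
(0, 0.03) 0.4560593529121538 -0.20728174549105477
(0, 0.08) 0.46662917287140415 -0.15841172496692327
[[-0.974 -0.     0.228]
 [-0.228  0.002 -0.974]
 [-0.    -1.    -0.002]]
```

Request:
jog_arm(increments=[[[0, 0, 5, 0.02, 0.02, 0.02, 1], [0, 0, 10, 0.045, 0.045, 0.03, 1], [0, 0, 16, 0.07, 0.07, 0.03, 1], [0, 0, 22, 0.095, 0.095, 0.03, 1], [0, 0, 28, 0.12, 0.12, 0.03, 1], [0, 0, 34, 0.145, 0.145, 0.03, 1], [0, 0, 40, 0.17, 0.17, 0.03, 1], [0, 0, 46, 0.195, 0.195, 0.03, 1]]], squeeze=10)

```text
time: 0.9
position: [0.3381, -0.4115, 0.2513]
tool_rot: [-0.351, 0.615, -0.613, 0.35]
ft_force: [-1.0, 1.0, -0.2]
grip_width: 0.0309
```

Request:
jog_arm(increments=[[[0, 0, 5, 0.025, 0.028, 0, 1], [0, 0, 10, 0.05, 0.056, 0, 1], [0, 0, 15, 0.075, 0.084, 0, 1], [0, 0, 18.5, 0.09, 0.105, 0, 1], [0, 0, 18.5, 0.098, 0.111, -0.01, 1], [0, 0, 18.5, 0.098, 0.111, -0.02, 1], [0, 0, 18.5, 0.098, 0.111, -0.02, 1]]])

```text
time: 1.6
position: [0.4346, -0.3003, 0.2291]
tool_rot: [-0.445, 0.553, -0.548, 0.444]
ft_force: [-0.2, -0.3, 0.5]
grip_width: 0.001
```

```bash
python3 - <<'E'
from rig import *
from h import *
import cv2
from scipy.spatial.transform import Rotation as Rn
o=get_obs(); print(o['time'],o['position'],o['grip_width'],o['ft_force']); print(Rn.from_quat(o['tool_rot']).as_matrix().round(3),o['q'].round(2))
print(grip_point_offset if 'grip_point_offset' in globals() else None)
w=camera('wrist'); cv2.imwrite('pics/w1.png',cv2.cvtColor(w,cv2.COLOR_RGB2BGR))
s=camera('side'); cv2.imwrite('pics/s1.png',cv2.resize(cv2.cvtColor(s,cv2.COLOR_RGB2BGR)[120:210,230:350],None,fx=6,fy=6,interpolation=cv2.INTER_CUBIC))
E
```

```text
1.6 [ 0.43464815 -0.30026467  0.22911622] 0.001046596952895568 [-0.18587592 -0.25283113  0.45174925]
[[-0.211 -0.006  0.978]
 [-0.978  0.004 -0.211]
 [-0.003 -1.    -0.007]] [-0.82  0.39  1.66 -0.    1.09 -0.6 ]
0.0187
```

View pics/w1.png

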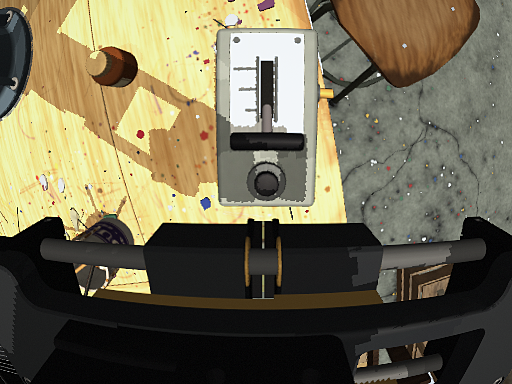

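View pics/s1.png

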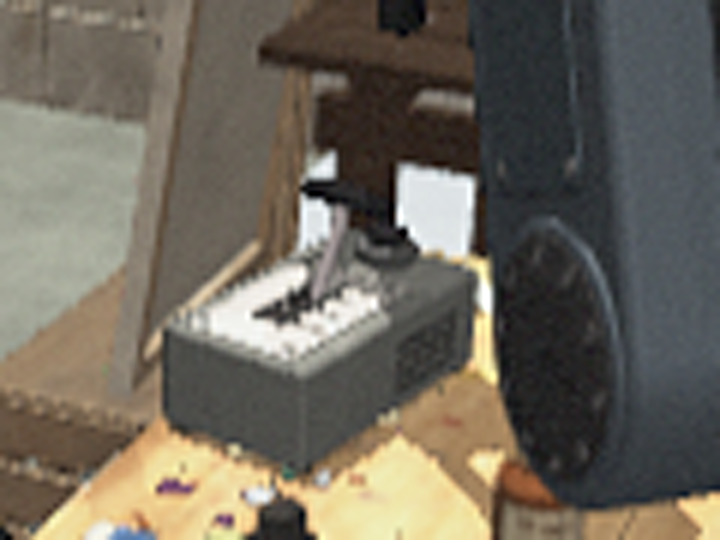

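The wrist view shows the bar running from (231,141) to (305,142), the button at (266,182) and the fingertips at about column 263, so the tool is in line with the box. I'll check the positions using the wrist calibration.

```bash
python3 - <<'E'
from rig import *
from h import *
i=camera_info('wrist'); K,R,t=i['K'],i['R'],i['t']; c=-R.T@t
print('cam',c)
def wr(u,v,z):
    d=np.array([u-K[0,2],v-K[1,2]]); r=np.hypot(*d); th=r/K[0,0]
    v_=np.array([*(d/r*np.sin(th)),np.cos(th)]); d=R.T@v_
    return c+d*(z-c[2])/d[2]
for n,p,z in [('bar',(268,141.5),.133),('barL',(231,141),.133),('barR',(305,142),.133),('btn',(266,182),.097),('tip?',(262,219),.229)]: print(n,wr(*p,z).round(4))
E
```

```text
cam [ 0.45148753 -0.2305621   0.39252159]
bar [ 0.4492 -0.2571  0.133 ]
barL [ 0.4177 -0.2496  0.133 ]
barR [ 0.481  -0.2642  0.133 ]
btn [ 0.4382 -0.3009  0.097 ]
tip? [ 0.4372 -0.2908  0.229 ]
```

Request:
jog_arm(increments=[[[0, 0, 0, 0.004, 0.004, -0.03, 1], [0, 0, 0, 0.004, 0.004, -0.06, 1], [0, 0, 0, 0.004, 0.004, -0.085, 1], [0, 0, 0, 0.004, 0.004, -0.1, 1], [0, 0, 0, 0.004, 0.004, -0.108, 1], [0, 0, 0, 0.004, 0.004, -0.108, 1]]])

```text
time: 2.3
position: [0.4383, -0.298, 0.1217]
tool_rot: [-0.444, 0.553, -0.549, 0.443]
ft_force: [-0.8, 0.3, 0.2]
grip_width: 0.0005
```

Request:
jog_arm(increments=[[[0, 0, 0, 0.002, 0.008, 0, 1], [0, 0, 0, 0.004, 0.016, 0, 1], [0, 0, 0, 0.005, 0.022, 0, 1], [0, 0, 0, 0.006, 0.026, 0, 1], [0, 0, 0, 0.007, 0.03, 0, 1], [0, 0, 0, 0.008, 0.034, 0, 1], [0, 0, 0, 0.008, 0.038, 0, 1], [0, 0, 0, 0.009, 0.042, 0, 1]]])

```text
time: 3.1
position: [0.449, -0.2597, 0.1234]
tool_rot: [0.445, -0.549, 0.551, -0.442]
ft_force: [-2.7, -9.4, 6.3]
grip_width: 0.0004
```

Request:
jog_arm(increments=[[[0, 0, 0, 0.001, 0.006, 0, 1], [0, 0, 0, 0.002, 0.011, 0, 1], [0, 0, 0, 0.003, 0.016, 0, 1], [0, 0, 0, 0.004, 0.021, 0, 1], [0, 0, 0, 0.005, 0.026, 0, 1], [0, 0, 0, 0.006, 0.031, 0, 1], [0, 0, 0, 0.007, 0.036, 0, 1]]])

```text
time: 3.8
position: [0.4556, -0.2228, 0.1231]
tool_rot: [0.446, -0.55, 0.551, -0.442]
ft_force: [-2.2, -2.4, 0.9]
grip_width: 0.0007
```

```bash
cat > look.py <<'E'
import sys
from rig import *
import cv2
n=sys.argv[1]
o=get_obs(); print(o['time'],o['position'],o['ft_force'].round(1))
w=camera('wrist'); cv2.imwrite(f'pics/w{n}.png',cv2.cvtColor(w,cv2.COLOR_RGB2BGR))
s=camera('side'); cv2.imwrite(f'pics/s{n}.png',cv2.resize(cv2.cvtColor(s,cv2.COLOR_RGB2BGR)[120:210,230:350],None,fx=6,fy=6,interpolation=cv2.INTER_CUBIC))
E
python3 look.py 2
```

```text
3.8 [ 0.4556169  -0.22283925  0.12308268] [-2.2 -2.4  0.9]
```

View pics/w2.png

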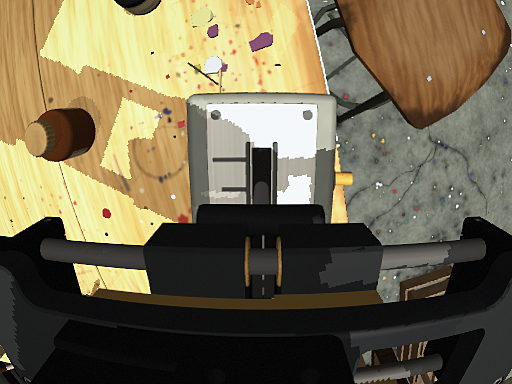

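View pics/s2.png

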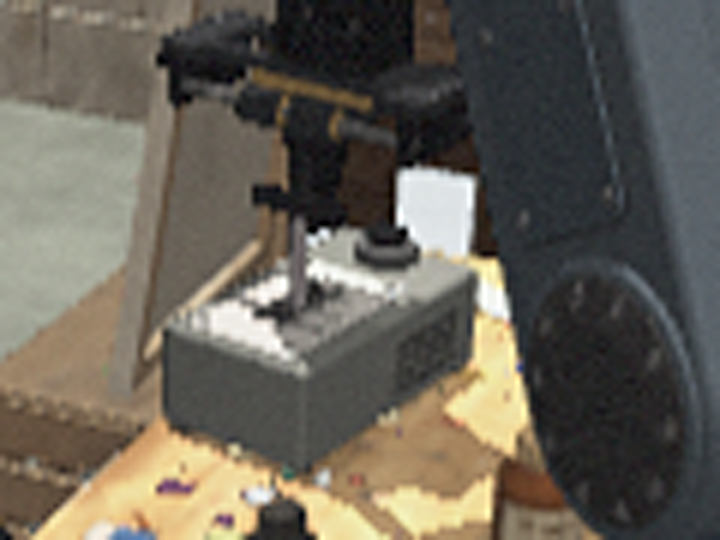

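Request:
jog_arm(increments=[[[0, 0, 0, 0.001, 0.005, 0, 1], [0, 0, 0, 0.002, 0.01, 0, 1], [0, 0, 0, 0.003, 0.015, 0, 1], [0, 0, 0, 0.004, 0.02, 0, 1], [0, 0, 0, 0.005, 0.025, 0, 1], [0, 0, 0, 0.006, 0.03, 0, 1], [0, 0, 0, 0.007, 0.034, 0, 1], [0, 0, 0, 0.008, 0.038, 0, 1]]])

```text
time: 4.7
position: [0.4635, -0.1837, 0.1231]
tool_rot: [0.446, -0.55, 0.55, -0.443]
ft_force: [-0.2, 0.2, 0.0]
grip_width: 0.0003
```

Request:
jog_arm(increments=[[[0, 0, 0, 0.001, 0.003, 0, 1], [0, 0, 0, 0.001, 0.006, 0, 1], [0, 0, 0, 0.002, 0.008, 0, 1], [0, 0, 0, 0.002, 0.01, 0, 1]]])

```text
time: 5.1
position: [0.4657, -0.1741, 0.1232]
tool_rot: [0.446, -0.549, 0.551, -0.443]
ft_force: [-1.1, -3.4, -1.3]
grip_width: 0.0001
```

```bash
python3 look.py 3
```

```text
5.1 [ 0.46574912 -0.17410475  0.12318235] [-1.1 -3.4 -1.3]
```

View pics/s3.png

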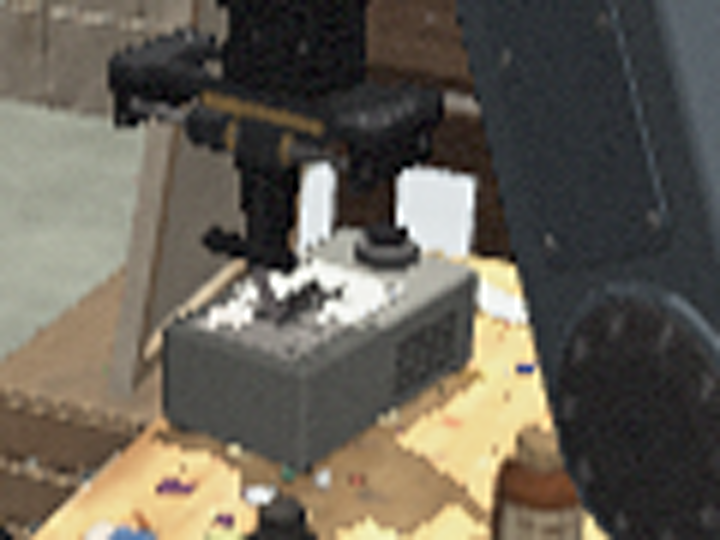

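View pics/w3.png

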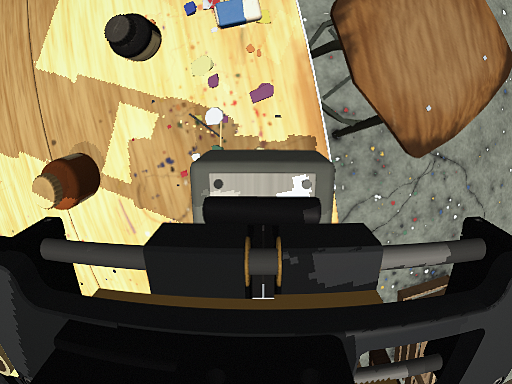

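The lever leans to the far side against its stop, with about 3.5 N on the tool. I'll press slightly further, hold, then back off, rise and look.

Request:
jog_arm(increments=[[[0, 0, 0, 0.001, 0.002, 0, 1], [0, 0, 0, 0.001, 0.002, 0, 1], [0, 0, 0, 0.001, 0.002, 0, 1]]])

```text
time: 5.5
position: [0.4665, -0.1726, 0.1231]
tool_rot: [0.446, -0.549, 0.551, -0.442]
ft_force: [-2.4, -5.4, -1.0]
grip_width: 0.0007
```

Request:
jog_arm(increments=[[[0, 0, 0, -0.003, -0.015, 0, 1], [0, 0, 0, -0.009, -0.04, 0, 1], [0, 0, 0, -0.018, -0.08, 0.01, 1], [0, 0, 0, -0.026, -0.12, 0.02, 1], [0, 0, 0, -0.029, -0.13, 0.03, 1], [0, 0, 0, -0.029, -0.13, 0.03, 1]]])

```text
time: 6.1
position: [0.4379, -0.3052, 0.1543]
tool_rot: [0.445, -0.549, 0.553, -0.442]
ft_force: [-0.2, 0.0, -0.1]
grip_width: 0.0004
```

```bash
python3 look.py 4
```

```text
6.1 [ 0.43786881 -0.30518581  0.1543186 ] [-0.2  0.  -0.1]
```

View pics/s4.png

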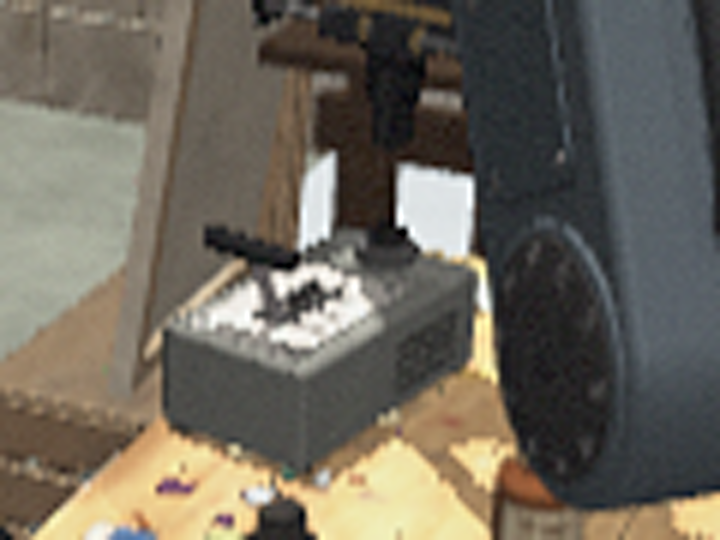

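View pics/w4.png

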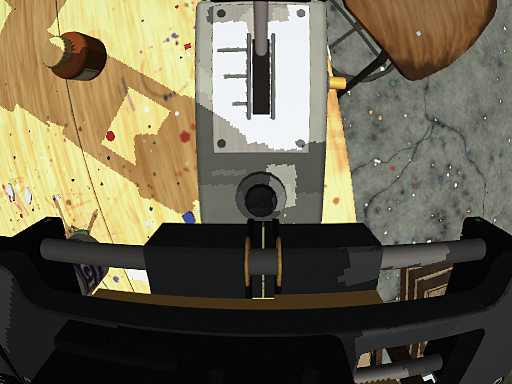

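The lever stays at its far stop after release. The button is at (262,200) in the wrist view; I'll check where that puts it.

```bash
python3 - <<'E'
from rig import *
from h import *
i=camera_info('wrist'); K,R,t=i['K'],i['R'],i['t']; c=-R.T@t
def wr(u,v,z):
    d=np.array([u-K[0,2],v-K[1,2]]); r=np.hypot(*d); th=r/K[0,0]
    d=R.T@np.array([*(d/r*np.sin(th)),np.cos(th)])
    return c+d*(z-c[2])/d[2]
print(wr(262,200,.097))
E
```

```text
[ 0.43770667 -0.29611736  0.097     ]
```

Request:
jog_arm(increments=[[[0, 0, 0, 0, 0.004, -0.02, 1], [0, 0, 0, 0, 0.004, -0.04, 1], [0, 0, 0, 0, 0.004, -0.05, 1], [0, 0, 0, 0, 0.004, -0.056, 1], [0, 0, 0, 0, 0.004, -0.059, 1], [0, 0, 0, 0, 0.004, -0.06, 1]]])

```text
time: 6.8
position: [0.4369, -0.2965, 0.093]
tool_rot: [-0.446, 0.551, -0.55, 0.443]
ft_force: [-1.5, 3.1, 3.6]
grip_width: 0.0001
```

Request:
jog_arm(increments=[[[0, 0, 0, 0, -0.001, -0.002, 1], [0, 0, 0, 0, -0.001, -0.003, 1]]])

```text
time: 7.0
position: [0.4371, -0.2972, 0.0911]
tool_rot: [-0.445, 0.551, -0.55, 0.443]
ft_force: [-2.1, 4.9, 15.4]
grip_width: 0.0005
```

```bash
python3 look.py 5
```

```text
7.0 [ 0.4370525  -0.29715049  0.09114588] [-2.1  4.9 15.4]
```

View pics/s5.png

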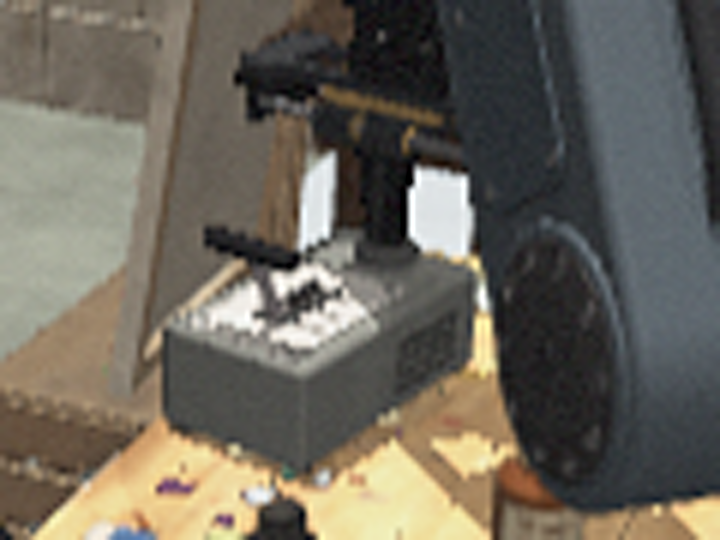

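View pics/w5.png

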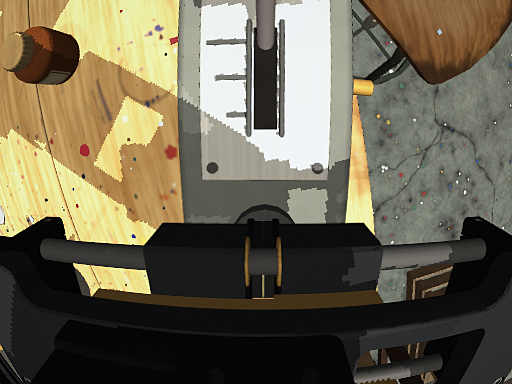

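At z 0.091 the force is 15 N, against 3.6 N at 0.093, which fits the button having bottomed. I'll read the force as I let it up, to check the stroke.

Request:
jog_arm(increments=[[[0, 0, 0, 0, -0.001, 0, 1], [0, 0, 0, 0, -0.001, 0, 1]]])

```text
time: 7.3
position: [0.4373, -0.2983, 0.0921]
tool_rot: [-0.445, 0.55, -0.55, 0.443]
ft_force: [-0.1, 3.3, 4.0]
grip_width: 0.0006
```

Request:
jog_arm(increments=[[[0, 0, 0, 0, 0, 0.002, 1], [0, 0, 0, 0, 0, 0.002, 1]]])

```text
time: 7.5
position: [0.4375, -0.2988, 0.0945]
tool_rot: [0.445, -0.55, 0.551, -0.443]
ft_force: [-0.6, 1.0, 2.9]
grip_width: 0.0003
```

Request:
jog_arm(increments=[[[0, 0, 0, 0, 0, 0.002, 1], [0, 0, 0, 0, 0, 0.002, 1]]])

```text
time: 7.7
position: [0.4378, -0.2993, 0.0967]
tool_rot: [0.445, -0.549, 0.551, -0.443]
ft_force: [-0.1, 1.2, 2.7]
grip_width: 0.0008
```

Request:
jog_arm(increments=[[[0, 0, 0, 0, 0, 0.002, 1], [0, 0, 0, 0, 0, 0.002, 1]]])

```text
time: 7.9
position: [0.4382, -0.3001, 0.0988]
tool_rot: [0.445, -0.549, 0.552, -0.443]
ft_force: [0.1, 0.7, -0.4]
grip_width: 0.0007
```

Request:
jog_arm(increments=[[[0, 0, 0, 0, 0, 0.03, 1], [0, 0, 0, 0, 0, 0.07, 1], [0, 0, 0, -0.02, -0.03, 0.11, 1], [0, 0, 0, -0.06, -0.06, 0.14, 1], [0, 0, 0, -0.1, -0.09, 0.14, 1], [0, 0, 0, -0.12, -0.11, 0.14, 1], [0, 0, 0, -0.12, -0.11, 0.14, 1]]])

```text
time: 8.6
position: [0.3154, -0.4141, 0.2395]
tool_rot: [0.445, -0.549, 0.554, -0.44]
ft_force: [-0.3, 0.7, 0.3]
grip_width: 0.0005
```

```bash
python3 look.py 6; python3 - <<'E'
from rig import *
import cv2
im=cv2.cvtColor(camera('top'),cv2.COLOR_RGB2BGR); cv2.imwrite('pics/top6.png',im)
a=cv2.imread('pics/top0.png')[150:225,100:420]; b=im[150:225,100:420]
import numpy as np
cv2.imwrite('pics/cmp6.png',cv2.resize(np.vstack([a,b]),None,fx=2.5,fy=2.5,interpolation=cv2.INTER_CUBIC))
E
```

```text
8.6 [ 0.31540108 -0.41412906  0.23950201] [-0.3  0.7  0.3]
```

View pics/cmp6.png

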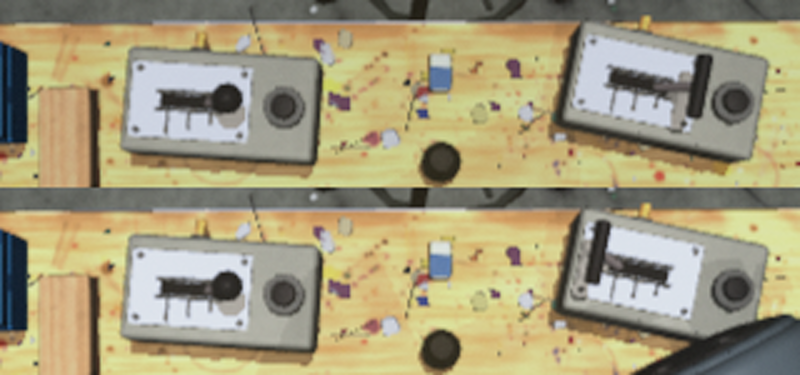

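View pics/s6.png

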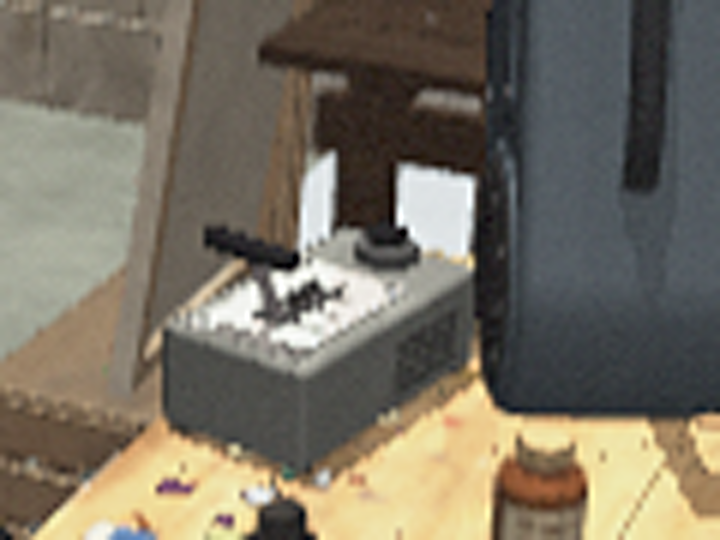

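The bar moved about 42 px, or roughly 100 mm, which is the full off-to-full travel. Both boxes and the bystanders look unmoved, and the button is up.

```bash
python3 -c "
from rig import *
print(hand_in())"
```

```text
the job is handed in; nothing more can be done
None
```

I pushed the crossbar lever past its half-way notch to its far stop, then pressed that box's button fully down and let it up. The job was handed in at about 9 s of the 48 s allowed; no verdict was reported.

- **Lever:** It was pushed with shut fingertips. The highest wrist force I read on the push was about 12 N, though I read it only at the end of each move. At the stop I held about 6 N. After I backed off it stayed put, and the top view shows the bar moved about 100 mm, which is its full travel.
- **Button:** The wrist force was 15 N with the fingertip at 0.091 m, which is about 6 mm of travel. It fell to zero by 0.099 m as I let the button up, so it bottomed and came back.
- **Surroundings:** In the last pictures both boxes, the other lever and button, the eraser, the ink bottle and the sanding block look unmoved. The arm was well clear of everything.

**Disagreements and limits:** My three readings of the button's position differed by up to 7 mm along y, so I pressed near their middle. During the press the tool sat about 4 mm off in y, with a side force of up to 5 N. I could not read the joint values directly; the lever and button states come from the images and forces.

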